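# Free the pawl, lower the hold-down arm, lock it

## Task

Clamp the drilled plate under the raised arm of the ratchet hold-down, with fingertip pushes only: press down the pawl's far tab (the end away from the arm) until the pawl is rocked all the way free of the teeth, push the arm down past its teeth until its foot is fully down on the plate, then press down the pawl's other tab, over the toothed hub, so that the pawl is fully seated between the teeth again. Do not force the arm down while the pawl still holds it, do not lift or shift the plate, and leave the other tools and parts where they are.

Things in the scene. Friction and masses are not known exactly. Their poses are not given: they have to be found in the camera images.
- clamp_stand: Fixed stand of the ratchet hold-down: grey base plate 265 x 84 x 12 mm with two upright cheeks (highest point 123 mm above the bench). Origin on the bench under the arm's hinge; the base plate reaches from x = -150 to +115 mm and y = -42 to +42 mm in the stand's frame. Its z is up; the arm points along its -x; the pawl's free tab lies on the +x side.
- holddown (a joint): Angle of the hold-down arm in rad: 0 = horizontal, foot fully down on the plate (hard stop), grows as the arm is raised, upper stop 1.02. Starts raised at 0.87 to 0.98, where the pawl blocks it from going below about 0.85. The hinge is stiff (0.5 N m): the arm stays where it is left; 2 to 6 N on its end move it when the pawl is free.
- holddown_hinge (a point): Point on the arm's hinge axis, mid-width, 85 mm above the bench. The axis is the stand's y axis.
- holddown_pad (a point): Middle of the top face of the black sleeved end of the arm, where it is pushed down: 125 mm from the hinge axis along the arm and 11 mm above the arm's centre line. The sleeve is 52 mm long (99 to 151 mm from the axis), 36 mm wide and 22 mm thick. It turns with the arm.
- pawl (a joint): Angle of the pawl (a steel rocker above the hub) in rad: 0 = nose fully seated between the teeth, grows as the free tab goes down and the nose comes up; the nose is clear of the teeth above about 0.13; stop at 0.30. The pin is stiff: the pawl stays where it is left; about 2 N on a tab rock it. It can seat fully only if the arm is fully down (or in another tooth gap).
- pawl_hinge (a point): Point on the pawl's pin axis, mid-width: 56 mm along the stand's +x from the arm's hinge and 113 mm above the bench. The axis is the stand's y axis.
- pawl_free_tab (a point): Middle of the top of the pawl's far, free tab (30 x 26 mm, ribbed), on the side away from the arm: 50 mm from the pin along +x and 26 mm above it when the pawl is seated. It goes down about 16 mm in the pawl's whole travel and turns with it.
- pawl_lock_tab (a point): Middle of the top of the pawl's other tab (30 x 26 mm, ribbed), over the toothed hub and the nose: 52 mm from the pin along -x and 26 mm above it when the pawl is seated. Pressing it down seats the nose.
- work_plate: Loose drilled metal plate 78 x 66 x 8 mm, 0.3 kg, lying flat on the stand's base plate under the arm's foot, centre 85 mm from the hinge along the stand's -x. Origin at the centre of its underside.
- bolt: Bystander: M16 hex bolt standing on its head, 60 mm tall, in front of the stand. Origin at its foot.
- nut: Bystander: brass nut 27 x 26 x 13 mm lying in front of the stand. Origin at its foot.
- tape_measure_l: Bystander: white tape measure 97 x 78 x 38 mm, to the left of the stand. Origin at its foot.
- black_pliers: Bystander: pliers with black and orange handles lying to the left of the stand, 91 x 163 x 12 mm. Origin at its foot.

How it is judged:
On the way, in this order (a step that is already met when the one before it is completed fails the run):
1. the pawl is rocked free while the arm is still up (value of joint pawl above 0.2 rad and value of joint holddown above 0.75 rad), for 0.1 s.
2. the arm is fully down on the plate, the pawl still free (value of joint holddown below 0.05 rad and value of joint pawl above 0.12 rad), for 0.1 s.
3. the pawl is seated again with the arm down (value of joint each of pawl, holddown below 0.05 rad), for 0.2 s.
At the end, for the whole second after the job is handed in: The arm is fully down (angle under 0.05 rad), the pawl is seated again (angle under 0.05 rad), the plate lies under the foot within 10 mm of where it was, and the bolt, nut, tape measure and black pliers are within 30 mm of where they were (all of step 3 and horizontal distance between work_plate and holddown_hinge between 0.073 and 0.097 m and distance of work_plate from where it was at the start of the episode below 0.01 m and distance of each of bolt, nut, tape_measure_l, black_pliers from where it was at the start of the episode below 0.03 m); the robot touches nothing.
It fails at once if the plate was lifted or shifted more than 10 mm (distance of work_plate from where it was at the start of the episode above 0.01 m or z of work_plate in the frame of clamp_stand above 0.018 m).
It fails at once if the arm was forced down against the pawl (more than 25 N) (contact force between the fingers and holddown above 25 N and value of joint pawl below 0.1 rad and value of joint holddown above 0.2 rad).
It fails at once if a bystander was moved or lifted more than 30 mm (distance of any of bolt, nut, tape_measure_l, black_pliers from where it was at the start of the episode above 0.03 m).
It also fails if it takes over 48 s, if anything falls off the work surface, if the arm or the gripper's body presses on something with over 40 N, if the wrist force passes 120 N, or if a joint passes its speed limit or range.

## Robot

A 6-joint arm with a two-finger parallel gripper is mounted at the origin on the work surface; the furniture and walls round the work are solid. World frame = base frame: x ahead of the robot, y to its left, z up, the work surface at z = 0. Lengths are in m, angles in rad, forces in N, time in s.
With the tool pointing down it reaches from about 0.375 to 0.975 m from the base axis. Payload 3.8 kg.
Tool frame: the origin (TCP) lies at the very end of the fingers, on their centre line; the grasp point (between the pads) lies manip.hold_point_z behind it (manip.hold_point_z is the distance from the TCP to the grasp point, in m); z points along the fingers, y is the direction in which the jaws open and shut (so a half turn about z gives the same grasp; the last joint's range is limited). The gripper opens to 85 mm and grips with 20 to 120 N. Pads are 22 mm wide; open, the fingers measure 114 mm over their backs; the gripper's body (76 mm by 85 mm) begins 54 mm behind the grasp point. The pads swing forward as they close: fully open they stand 13 mm farther back than shut.
Start: joints at [-1.337, 0.264, 1.604, -0, 1.274, -0.037], TCP at [0.181, -0.65, 0.231] pointing down, gripper open.
Joint ranges: [-2.63, 2.63], [-0.94, 2.18], [0.31, 2.57], [-1.31, 4.45], [0, 2.66], [-2.55, 2.55]. Speed limits (rad/s): [2.57, 2.57, 3.14, 3.14, 3.14, 3.14].

## Interface

Orientations are given as a rotation vector (axis times angle).
In Python, from cell import manip gives the robot as it stands.
- The arm moves only by the tool arm_command, never from a script. Its argument "deltas" is a list of rows, each a list of 7 numbers: the finger opening in mm, from 0 to 85.4, then the shift along the tool's x, y, z in units of 30 mm (1.0 is 30 mm), then the turn, a rotation vector about the tool's x, y, z in units of 8 degrees (1.0 is 8 degrees). A call has 1 to 20 rows; each row shifts and turns the commanded pose from where the row before left it, along the tool's axes as they then stand; what a row does not reach is not made up. A row lasts 1/8 s, in which the tool goes at most 62.5 mm and 10.7 degrees, less where a joint would pass 70% of its speed; a pose out of reach is approached as far as the arm can. A call is refused whole if a number of a shift passes 1 or a number of a turn 1, either way. A call with a gripper value outside its range is refused whole. The fingers move at their own pace and stop on an object; the grip force is fixed at half the most. Time passes only in rows, so rows that do not move let the fingers close. It gives the time, the measured TCP pose, the force and the opening at its end, in the units of the state.
- manip.state(): the state, without advancing time (a new reading comes with each control period).
- manip.grab_frame(name): name is "side" or "top"; returns a dict with "pixels" (384x512x3 uint8, red, green, blue), "range_z" (384x512 float32, m along the optical axis (not along the pixel's ray), 0 where there is no reading), "fx", "fy", "cx", "cy" (pixels), "world_from_camera" (4x4, takes a point from camera to world coordinates). Camera axes: x right, y up, looking along -z (the intrinsics and any distortion apply to the point x, -y, -z); pixel columns grow to the right and rows downward; lengths in m; the calibration is good to about 2 mm. A picture is of the moment at which its call begins.
- manip.close_job(): hands the job in, once; it reports no verdict.
Trained networks look in a picture, given as the dict that the camera call returned (one of the last four; its "shot" number tells which), for a name from the list of things; names that differ only in an ending like _2 or _b are one class to them, and where a whole thing is asked for, a point or a joint stands for the part that bears it (a point fixed in the world has none). Each returns a list of dicts, best first, with "confidence" (0 to 1); they miss things now and then, are a little off and sometimes report something else, mostly with a low value. They report only what shows in the picture. A call takes as long as a camera call.
- manip.recognise(thing, picture): "point" ([column, row] as shares, 0 to 1, of the picture: columns of its width, rows of its height, amid what is visible of it).
- manip.masks_of(thing, picture): "region" (384x512 bool, what is visible of it) and "point" ([column, row] as shares, 0 to 1, of the picture: columns of its width, rows of its height, amid what is visible of it).
- manip.place_of(thing, picture): "point" ([column, row] as shares, 0 to 1, of the picture: columns of its width, rows of its height: a listed point, or the origin of a listed thing).
The state is a dict: "time_s": time; "q": joint angles; "qvel": joint speeds; "joint_efforts": joint torques, N m; "tcp_pos": TCP position; "tcp_rot": TCP orientation; "ft_force": force on the tool from outside, world axes, zero at the start; "ft_torque": the same for the moment, N m; "finger_gap": finger opening in m.
Only numpy, scipy, OpenCV 4.12 (cv2) and the standard library are available. Lean on these libraries where they do the work, as an engineer would, in place of code of your own. Each camera call takes 0.05 s, during which the arm holds its last target.

## Working session

There is one attempt and no reset: what is moved stays moved. The work goes in short steps, Python scripts to look and compute and a tool call to move; the robot and the scene stay as the last step left them, time stands still between calls to the robot, and variables do not carry over. Pictures are saved under pics/ and viewed, and the job is handed in when it is done.

Besides the shell and the picture viewer there is one more tool, called after "Emit:" by a JSON object that holds its "name" and its "arguments", one argument or row to a line. arm_command: Moves the arm, as the interface text tells. Its arguments: {"type":"object","properties":{"deltas":{"type":"array"}},"required":["deltas"]}

```bash
ls; mkdir -p pics
cat > h.py <<'E'
import numpy as np, cv2
from cell import manip
def P(f,u,v,d=None):
    if d is None:
        w=f["range_z"][int(v)-2:int(v)+3,int(u)-2:int(u)+3]; w=w[w>0]; d=np.median(w)
    p=np.array([(u-f["cx"])/f["fx"]*d,-(v-f["cy"])/f["fy"]*d,-d,1])
    return (f["world_from_camera"]@p)[:3]
E
python3 - <<'E'
from h import *
print(manip.state())
for n in ("side","top"):
    f=manip.grab_frame(n)
    print(n,f["fx"],f["cx"],f["cy"],[k for k in f],f["world_from_camera"].round(3).tolist())
    cv2.imwrite(f"pics/{n}0.png",f["pixels"][:,:,::-1])
    for t in ["holddown_hinge","holddown_pad","pawl_hinge","pawl_free_tab","pawl_lock_tab","work_plate","clamp_stand","bolt","nut","tape_measure_l","black_pliers"]:
        r=manip.place_of(t,f)
        if r:
            u,v=r[0]["point"][0]*512,r[0]["point"][1]*384
            print(t,round(r[0]["confidence"],2),round(u),round(v),P(f,u,v).round(4))
        else: print(t,"none")
E
```

```text
pics
{'time_s': 0.0, 'q': array([-1.33689590e+00,  2.64745706e-01,  1.60539975e+00, -3.79843643e-05,
        1.27371199e+00, -3.69033704e-02]), 'qvel': array([ 0.00124354,  0.00097317,  0.0002784 , -0.00088307,  0.00060782,
       -0.00165413]), 'joint_efforts': array([-2.05339951e-03, -5.15117562e+01, -3.67307925e+01, -3.63707804e-04,
        1.27121567e-02,  7.88904941e-07]), 'tcp_pos': array([ 0.18037678, -0.64967614,  0.22995315]), 'tcp_rot': array([-3.11060611e+00, -4.23792605e-01,  4.06310639e-04]), 'ft_force': array([-0.01138132,  0.00694189,  0.21913476]), 'ft_torque': array([-0.03035733, -0.0380122 , -0.04059734]), 'finger_gap': 0.08553407299705376}
side 372.6511255484888 252.70677822264585 187.7231189057632 ['pixels', 'range_z', 'fx', 'fy', 'cx', 'cy', 'world_from_camera', 'shot'] [[0.932, 0.219, -0.29, 0.261], [-0.363, 0.548, -0.753, -0.699], [-0.006, 0.807, 0.59, 0.598], [0.0, 0.0, 0.0, 1.0]]
holddown_hinge 0.94 308 223 [ 0.5656 -0.2126  0.0976]
holddown_pad 0.58 274 182 [ 0.5076 -0.1718  0.1864]
pawl_hinge 0.6 330 214 [ 0.6078 -0.2252  0.1172]
pawl_free_tab 0.81 362 202 
[... 442 characters left out ...]
range_z', 'fx', 'fy', 'cx', 'cy', 'world_from_camera', 'shot'] [[0.024, 0.991, -0.134, 0.393], [-0.999, 0.027, 0.021, -0.049], [0.024, 0.134, 0.991, 0.962], [0.0, 0.0, 0.0, 1.0]]
holddown_hinge 0.87 308 162 [ 0.5586 -0.1917  0.1379]
holddown_pad 0.93 306 187 [ 0.4912 -0.1776  0.2016]
pawl_hinge none
pawl_free_tab 0.61 292 196 [ 0.4867 -0.171   0.0214]
pawl_lock_tab 0.71 292 199 [ 0.4696 -0.158   0.1225]
work_plate 0.73 293 196 [ 0.4891 -0.1721  0.0196]
clamp_stand 0.81 301 169 [ 0.5522 -0.1847  0.0817]
bolt 0.39 269 228 [ 0.4015 -0.1078  0.0594]
nut 0.48 290 230 [ 0.3986 -0.1666  0.006 ]
tape_measure_l 0.58 169 229 [0.3931 0.1499 0.0376]
black_pliers 0.91 228 214 [4.36e-01 4.00e-04 1.08e-02]
```

Run:
```python
import cv2
for n,(x,y) in (("side",(180,130)),("top",(210,100))):
    i=cv2.imread(f"pics/{n}0.png"); i=i[y:y+150,x:x+200]
    cv2.imwrite(f"pics/{n}0c.png",cv2.resize(i,None,fx=4,fy=4,interpolation=cv2.INTER_CUBIC))
```

```text
(no output)
```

View pics/side0c.png

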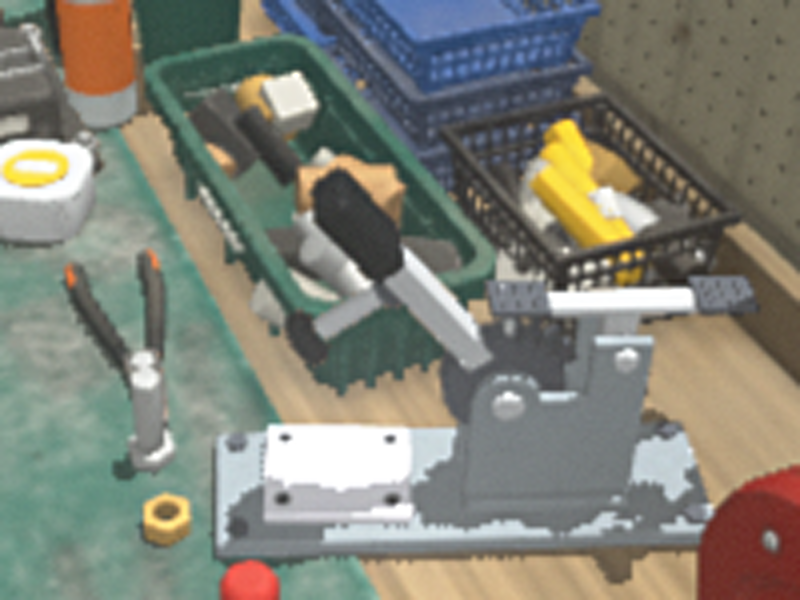

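View pics/top0c.png

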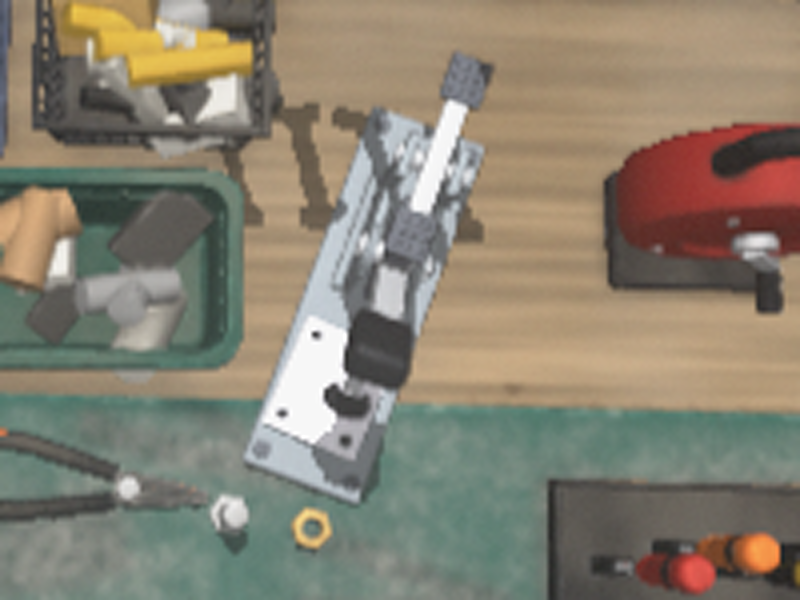

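View pics/side0.png

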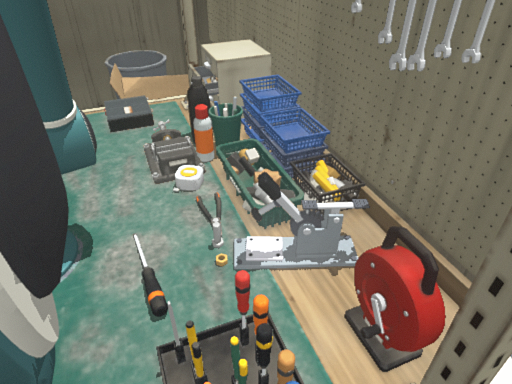

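```bash
cat >> h.py <<'E'
def cloud(f):
    v,u=np.mgrid[0:384,0:512]; d=f["range_z"]
    p=np.stack([(u-f["cx"])/f["fx"]*d,-(v-f["cy"])/f["fy"]*d,-d,np.ones_like(d)],-1)
    w=(p@f["world_from_camera"].T)[...,:3]; w[d==0]=np.nan
    return w
E
python3 - <<'E'
from h import *
ft=manip.grab_frame("top"); fs=manip.grab_frame("side")
for f,n,pts in ((ft,"top",dict(free=(326.5,120),lock=(313,159),sleeve=(305,187),pivotbar=(319,142))),(fs,"side",dict(free=(361,203.5),lock=(309.5,204),sleeve=(270,180),))):
    for k,(u,v) in pts.items(): print(n,k,P(f,u,v).round(4))
w=cloud(ft); c=ft["pixels"]
# elements of the tabs
for n in (ft,fs):
    w=cloud(n)
    m=(w[...,2]>0.128)&(w[...,2]<0.152)&(w[...,0]>0.52)&(w[...,0]<0.72)&(w[...,1]>-0.28)&(w[...,1]<-0.15)
    q=w[m]; print(len(q)); c0=q.mean(0); u,s,vt=np.linalg.svd(q[:,:2]-c0[:2]); print(c0,vt[0],s)
    t=(q[:,:2]-c0[:2])@vt[0]; b=(q[:,:2]-c0[:2])@vt[1]
    print(np.percentile(t,[0,2,50,98,100]).round(4),np.percentile(b,[2,50,98]).round(4))
    e=t*np.sign(vt[0][0])
    print("z ends", np.median(q[e>e.max()-.03][:,2]),np.median(q[e<e.min()+.03][:,2]))
# base plate
w=cloud(ft); m=(abs(w[...,2]-.012)<.006)&(w[...,0]>0.4)&(w[...,0]<0.7)&(w[...,1]>-0.3)&(w[...,1]<-0.1)
# wall/surroundings near: max heights grid
w=cloud(fs); 
for f in (ft,fs):
    w=cloud(f).reshape(-1,3); w=w[~np.isnan(w[:,0])]
    print("heights, rows x .36...; cols y -.4..0")
    for x in np.arange(.36,.86,.04):
        row=[]
        for y in np.arange(-.4,.04,.04):
            s=w[(abs(w[:,0]-x)<.02)&(abs(w[:,1]-y)<.02)]
            row.append("%4d"%(s[:,2].max()*1000) if len(s) else "  --")
        print("%.2f"%x," ".join(row))
E
```

```text
top free [ 0.6636 -0.2372  0.1384]
top lock [ 0.5659 -0.2042  0.1399]
top sleeve [ 0.4896 -0.1744  0.2061]
top pivotbar [ 0.6089 -0.2194  0.1359]
side free [ 0.6655 -0.2407  0.1381]
side lock [ 0.5698 -0.2059  0.1393]
side sleeve [ 0.4948 -0.1806  0.1999]
480
[ 0.6070433  -0.21667793  0.13805298] [-0.94130129  0.33756759] [1.04907789 0.13869056]
[-0.076  -0.0721  0.0016  0.0847  0.0945] [-0.0117 -0.      0.0121]
z ends 0.13869551388970203 0.1390244336169839
634
[ 0.60340469 -0.21850729  0.1372158 ] [ 0.94766962 -0.3192527 ] [1.26396263 0.15729048]
[-0.0868 -0.0832  0.0023  0.0774  0.0803] [-0.0126  0.0014  0.0103]
z ends 0.13847266495064342 0.13808846183677956
heights, rows x .36...; cols y -.4..0
0.36  170  181   29    4    4    4   16    3    4    4    5
0.40  169  178   29    4    5   16   17   63   60   14   14
0.44   30   29   28    4    4   23  126   19   12   14   14
0.48    5    4    4    3    3  209  210   69   76   75   75
0.52    2    1    2    2   14  188  194   75   74   72   72
0.56  175  158    2    1  101  143   95   75   75   65   70
0.60  228  212    1   12  140  14
[... 504 characters left out ...]
    2    2   16   14   61   60   14   13
0.44   28   27   26    2    3   22  124   17   13   14   13
0.48    2    3    3    2   12  209  210   21   74   74   74
0.52    1    0    0    0   13  191  198   73   74   73   73
0.56  173  147    0    0  140  141   17   68   48   61   52
0.60  228  212    0   13  136  140   --   74   74   73   73
0.64  184   --   -1   18  140  136   --   84   84   84   84
0.68   --   --   --   13  140   17    0   83   72   80   80
0.72   --   --   --   --    0    0    0   83   71   81   83
0.76    0   --   --  431  483  424    0   84   85   85   83
0.80  296  383  476  499  493  490  482  475  467  463  457
0.84   30   35   23   22   22   23   23   21   22   22   22
```

Emit:
{"name": "arm_command", "arguments": {
  "deltas": [
    [0,0,0,-0.4,0,0,-1],
    [0,0,0,-0.4,0,0,-1],
    [0,0,0,-0.4,0,0,-1],
    [0,0,0,-0.4,0,0,-1],
    [0,0,0,-0.4,0,0,-1],
    [0,0,0,-0.4,0,0,-1],
    [0,0,0,-0.4,0,0,-0.9],
    [0,0,0,0,0,0,0]
  ]
}}

```text
time_s: 2.3
tcp_pos: [0.1807, -0.651, 0.3167]
tcp_rot: [2.561, 1.815, -0.001]
ft_force: [0.5, 0.2, 0.1]
finger_gap: -0.0001
```

Emit:
{"name": "arm_command", "arguments": {
  "deltas": [
    [0,0.9,0.5,0,0,0,0],
    [0,0.9,0.5,0,0,0,0],
    [0,0.9,0.5,0,0,0,0],
    [0,0.9,0.5,0,0,0,0],
    [0,0.9,0.5,0,0,0,0],
    [0,0.9,0.5,0,0,0,0],
    [0,0.9,0.5,0,0,0,0],
    [0,0.9,0.5,0,0,0,0],
    [0,0.9,0.5,0,0,0,0],
    [0,0.9,0.5,0,0,0,0],
    [0,0.9,0.5,0,0,0,0],
    [0,0.9,0.5,0,0,0,0],
    [0,0.9,0.5,0,0,0,0],
    [0,0.9,0.5,0,0,0,0],
    [0,0.9,0.5,0,0,0,0],
    [0,0.9,0.5,0,0,0,0],
    [0,0.9,0.5,0,0,0,0],
    [0,0.9,0.5,0,0,0,0],
    [0,0,0,0,0,0,0]
  ]
}}

```text
time_s: 4.68
tcp_pos: [0.5969, -0.2791, 0.3141]
tcp_rot: [-2.561, -1.818, 0.0]
ft_force: [-0.2, -0.7, -0.2]
finger_gap: 0.0001
```

```bash
cat >> h.py <<'E'
from scipy.spatial.transform import Rotation as R
D=np.array([.945,-.327,0]); HING=np.array([.564,-.204,0])
def S(x,z,y=0): return HING+D*x+np.array([.327,.945,0])*y+np.array([0,0,z])
def togo(t):
    s=manip.state(); r=R.from_rotvec(s["tcp_rot"]).as_matrix()
    rel=s["tcp_pos"]-HING
    print("t",round(s["time_s"],2),"tcp",s["tcp_pos"].round(4),"stand x,y",round(float(rel@D),4),round(float(rel@[.327,.945,0]),4),"F",s["ft_force"].round(1),"toolx",r[:,0].round(3))
    print("units",(r.T@(t-s["tcp_pos"])/.03).round(2))
E
python3 - <<'E'
from h import *
togo(S(.112,.16))
f=manip.grab_frame("side");cv2.imwrite("pics/s1.png",cv2.resize(f["pixels"][60:260,200:430,::-1],None,fx=3,fy=3))
E
```

```text
t 4.67 tcp [ 0.5969 -0.2791  0.3141] stand x,y 0.0557 -0.0603 F [-0.2 -0.7 -0.2] toolx [0.33  0.944 0.001]
units [2.01 1.88 5.13]
```

View pics/s1.png

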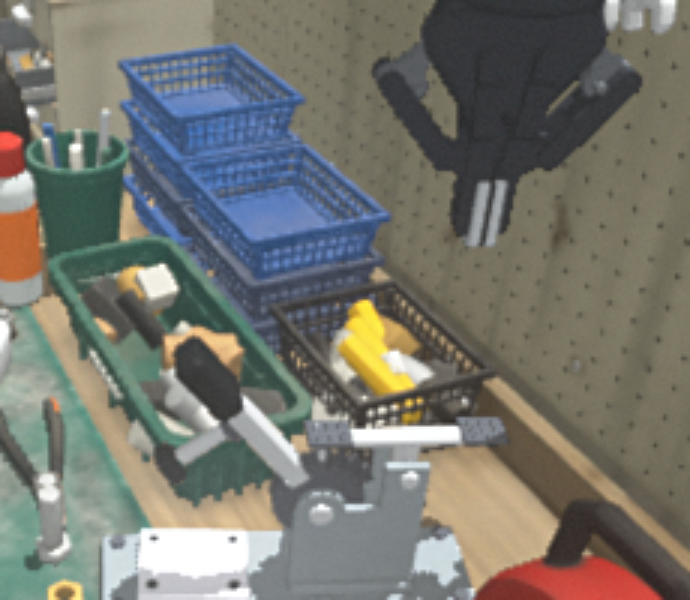

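Emit:
{"name": "arm_command", "arguments": {
  "deltas": [
    [0,1,0.9,0,0,0,0],
    [0,1,0.98,0,0,0,0],
    [0,0,0,1,0,0,0],
    [0,0,0,1,0,0,0],
    [0,0,0,1,0,0,0],
    [0,0,0,1,0,0,0],
    [0,0,0,0.9,0,0,0],
    [0,0,0,0,0,0,0]
  ]
}}

```text
time_s: 5.72
tcp_pos: [0.6659, -0.243, 0.1646]
tcp_rot: [-2.559, -1.812, 0.006]
ft_force: [0.6, -0.5, -0.5]
finger_gap: 0.0003
```

Run:
```python
from h import *
togo(S(.112,.125))
f=manip.grab_frame("side");cv2.imwrite("pics/s2.png",cv2.resize(f["pixels"][110:260,240:430,::-1],None,fx=4,fy=4))
```

```text
t 5.72 tcp [ 0.6659 -0.243   0.1646] stand x,y 0.1091 -0.0035 F [ 0.6 -0.5 -0.5] toolx [ 0.332  0.943 -0.   ]
units [0.12 0.11 1.32]
```

View pics/s2.png

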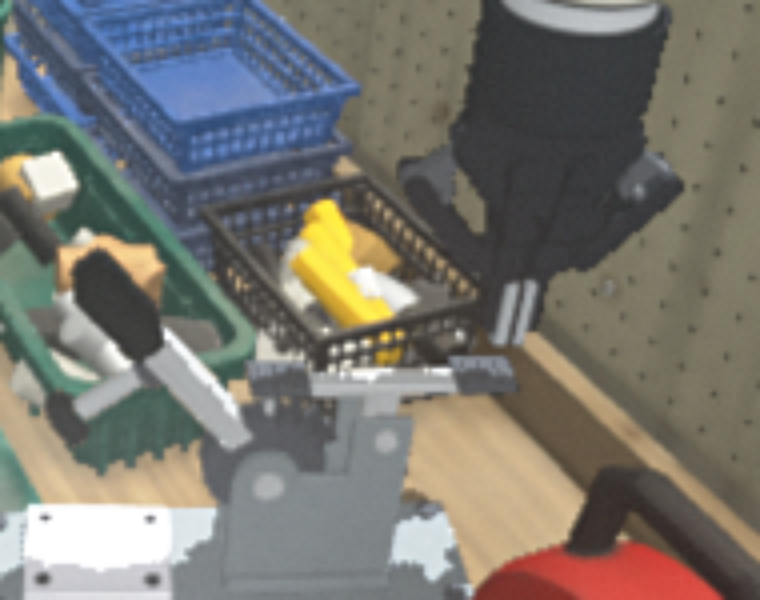

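Emit:
{"name": "arm_command", "arguments": {
  "deltas": [
    [0,0.12,0.05,0.4,0,0,0],
    [0,0,0,0.3,0,0,0],
    [0,0,0,0.1,0,0,0],
    [0,0,0,0.1,0,0,0],
    [0,0,0,0.1,0,0,0],
    [0,0,0,0.1,0,0,0]
  ]
}}

```text
time_s: 6.52
tcp_pos: [0.6727, -0.2403, 0.1362]
tcp_rot: [2.56, 1.817, 0.003]
ft_force: [2.8, -0.5, 3.1]
finger_gap: 0.0
```

Run:
```python
from h import *
togo(S(.112,.125))
```

```text
t 6.53 tcp [ 0.6727 -0.2403  0.1362] stand x,y 0.1146 0.0012 F [ 2.8 -0.5  3.1] toolx [ 0.33   0.944 -0.   ]
units [-0.04 -0.09  0.37]
```

Contact at about 3 N, so the pawl is rocking. I'll continue down in small steps.

Emit:
{"name": "arm_command", "arguments": {
  "deltas": [
    [0,0,0,0.08,0,0,0],
    [0,0,0,0.08,0,0,0],
    [0,0,0,0.08,0,0,0],
    [0,0,0,0,0,0,0]
  ]
}}

```text
time_s: 7.02
tcp_pos: [0.6717, -0.24, 0.128]
tcp_rot: [2.562, 1.818, 0.0]
ft_force: [2.7, -0.7, 1.9]
finger_gap: 0.0001
```

Emit:
{"name": "arm_command", "arguments": {
  "deltas": [
    [0,0,0,0.07,0,0,0],
    [0,0,0,0.07,0,0,0],
    [0,0,0,0,0,0,0]
  ]
}}

```text
time_s: 7.4
tcp_pos: [0.6718, -0.24, 0.124]
tcp_rot: [2.562, 1.818, 0.001]
ft_force: [3.1, -2.0, 3.2]
finger_gap: -0.0003
```

Emit:
{"name": "arm_command", "arguments": {
  "deltas": [
    [0,0,0,0.07,0,0,0],
    [0,0,0,0,0,0,0]
  ]
}}

```text
time_s: 7.65
tcp_pos: [0.672, -0.2401, 0.1236]
tcp_rot: [2.561, 1.817, 0.001]
ft_force: [1.8, -1.3, 10.2]
finger_gap: -0.0002
```

Run:
```python
from h import *
togo(S(.112,.121))
f=manip.grab_frame("side");cv2.imwrite("pics/s3.png",cv2.resize(f["pixels"][140:260,240:400,::-1],None,fx=5,fy=5,interpolation=cv2.INTER_CUBIC))
print(P(f,309,203),P(f,311,206))
```

```text
t 7.65 tcp [ 0.672  -0.2401  0.1236] stand x,y 0.1139 0.0012 F [ 1.8 -1.3 10.2] toolx [ 0.33   0.944 -0.   ]
units [-0.04 -0.06  0.09]
[ 0.56872827 -0.20535383  0.14173122] [ 0.6514584  -0.08331148  0.01755246]
```

View pics/s3.png

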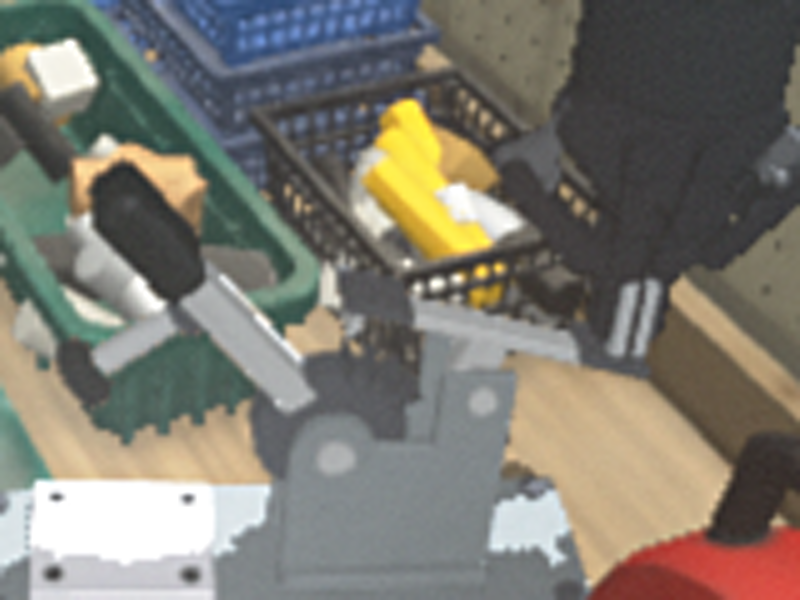

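Emit:
{"name": "arm_command", "arguments": {
  "deltas": [
    [0,0,0,-0.5,0,0,0],
    [0,0,0,-1,0,0,0],
    [0,0,0,-1,0,0,0],
    [0,0,0,-1,0,0,0],
    [0,0,0,-0.6,0,0,0],
    [0,0,-1,0,0,0,0],
    [0,0,-1,0,0,0,0],
    [0,0,-1,0,0,0,0],
    [0,0,-1,0,0,0,0],
    [0,0,-1,0,0,0,0],
    [0,0,0,0,0,0,0]
  ]
}}

```text
time_s: 9.07
tcp_pos: [0.5274, -0.1894, 0.2437]
tcp_rot: [-2.56, -1.816, 0.003]
ft_force: [0.5, 0.6, -0.4]
finger_gap: 0.0001
```

Run:
```python
from h import *
togo(S(-.05,.23))
f=manip.grab_frame("side");w=cloud(f).reshape(-1,3);w=w[~np.isnan(w[:,0])]
r=w-HING; x=r@D; y=r@[.327,.945,0]; z=r[:,2]
m=(abs(y)<.016)&(x<-.01)&(x>-.12)&(z>.1)&(z<.225)
c=f["pixels"].reshape(-1,3)
for lo in np.arange(-.11,-.01,.01):
    k=m&(x>=lo)&(x<lo+.01)
    if k.sum(): print(round(lo+.005,3),k.sum(),"zmax",z[k].max().round(4))
# pawl slope
k=(abs(y)<.012)&(x>-.015)&(x<.13)&(z>.118)&(z<.165)
for lo in np.arange(-.01,.12,.012):
    j=k&(x>=lo)&(x<lo+.012)
    if j.sum(): print("pawl",round(lo+.006,3),j.sum(),np.percentile(z[j],80).round(4))
cv2.imwrite("pics/s4.png",cv2.resize(f["pixels"][110:260,220:410,::-1],None,fx=4,fy=4))
```

```text
t 9.07 tcp [ 0.5274 -0.1894  0.2437] stand x,y -0.0394 0.0019 F [ 0.5  0.6 -0.4] toolx [0.33  0.944 0.   ]
units [-0.06 -0.35  0.46]
-0.105 48 zmax 0.1284
-0.095 110 zmax 0.2059
-0.085 141 zmax 0.209
-0.075 152 zmax 0.2081
-0.065 138 zmax 0.1968
-0.055 85 zmax 0.1827
-0.045 74 zmax 0.1647
-0.035 71 zmax 0.1508
-0.025 74 zmax 0.138
-0.015 55 zmax 0.1261
pawl -0.004 12 0.1575
pawl 0.008 81 0.1566
pawl 0.02 65 0.1528
pawl 0.032 36 0.1485
pawl 0.044 38 0.1418
pawl 0.056 75 0.1369
pawl 0.068 48 0.1342
pawl 0.08 36 0.1303
pawl 0.092 34 0.1267
pawl 0.104 56 0.1266
pawl 0.116 49 0.1236
```

View pics/s4.png

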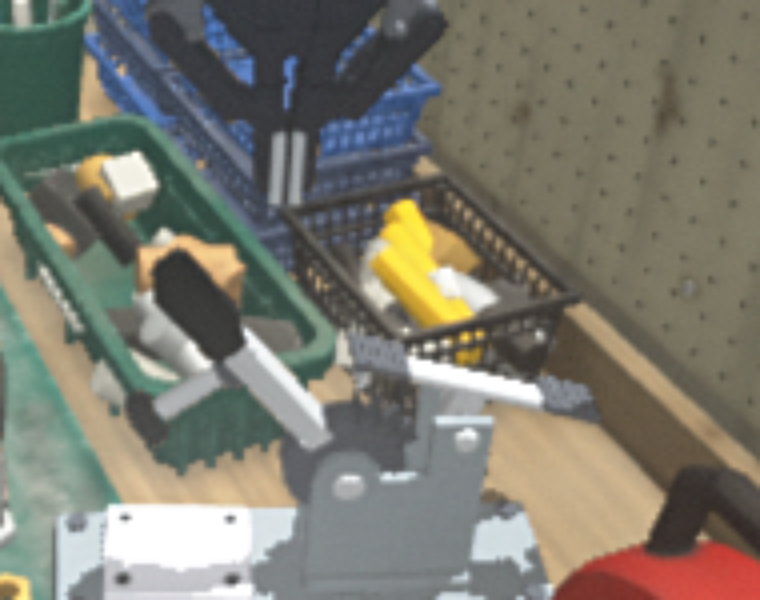

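Run:
```python
import numpy as np
h=.010
A=np.r_[1.0,np.arange(.95,-.02,-.05)]
p=np.array([(-.125*np.cos(a)+.011*np.sin(a)+h,.085+.125*np.sin(a)+.011*np.cos(a)) for a in A])
c=np.array([-.0394,.2437])
for a,q in zip(A,p):
    print(round(a,2),q.round(4),"y,z units",((q-c)*[1,-1]/.03).round(2)); c=q
```

```text
1.0 [-0.0483  0.1961] y,z units [-0.3   1.59]
0.95 [-0.0538  0.1931] y,z units [-0.18  0.1 ]
0.9 [-0.0591  0.1898] y,z units [-0.18  0.11]
0.85 [-0.0642  0.1862] y,z units [-0.17  0.12]
0.8 [-0.0692  0.1823] y,z units [-0.17  0.13]
0.75 [-0.074   0.1783] y,z units [-0.16  0.14]
0.7 [-0.0785  0.1739] y,z units [-0.15  0.14]
0.65 [-0.0829  0.1694] y,z units [-0.14  0.15]
0.6 [-0.087   0.1647] y,z units [-0.14  0.16]
0.55 [-0.0908  0.1597] y,z units [-0.13  0.16]
0.5 [-0.0944  0.1546] y,z units [-0.12  0.17]
0.45 [-0.0978  0.1493] y,z units [-0.11  0.18]
0.4 [-0.1008  0.1438] y,z units [-0.1   0.18]
0.35 [-0.1036  0.1382] y,z units [-0.09  0.19]
0.3 [-0.1062  0.1324] y,z units [-0.08  0.19]
0.25 [-0.1084  0.1266] y,z units [-0.07  0.2 ]
0.2 [-0.1103  0.1206] y,z units [-0.06  0.2 ]
0.15 [-0.112   0.1146] y,z units [-0.05  0.2 ]
0.1 [-0.1133  0.1084] y,z units [-0.04  0.2 ]
0.05 [-0.1143  0.1022] y,z units [-0.03  0.21]
-0.0 [-0.115  0.096] y,z units [-0.02  0.21]
```

First approach: come to a≈0.75 on the path, then check the forces.

Emit:
{"name": "arm_command", "arguments": {
  "deltas": [
    [0,-0.06,-0.1,0.8,0,0,0],
    [0,0,-0.2,0.8,0,0,0],
    [0,0,-0.18,0.1,0,0,0],
    [0,0,-0.18,0.11,0,0,0],
    [0,0,-0.17,0.12,0,0,0],
    [0,0,-0.17,0.13,0,0,0],
    [0,0,-0.16,0.14,0,0,0]
  ]
}}

```text
time_s: 10.0
tcp_pos: [0.4973, -0.1809, 0.18]
tcp_rot: [2.56, 1.817, 0.002]
ft_force: [-0.3, -0.3, 3.9]
finger_gap: -0.0003
```

Run:
```python
from h import *
togo(S(-.074,.178))
f=manip.grab_frame("side")
cv2.imwrite("pics/s5.png",cv2.resize(f["pixels"][110:260,220:410,::-1],None,fx=4,fy=4))
```

```text
t 10.0 tcp [ 0.4973 -0.1809  0.18  ] stand x,y -0.0706 0.0 F [-0.3 -0.3  3.9] toolx [ 0.33   0.944 -0.   ]
units [-0.   -0.11  0.07]
```

View pics/s5.png

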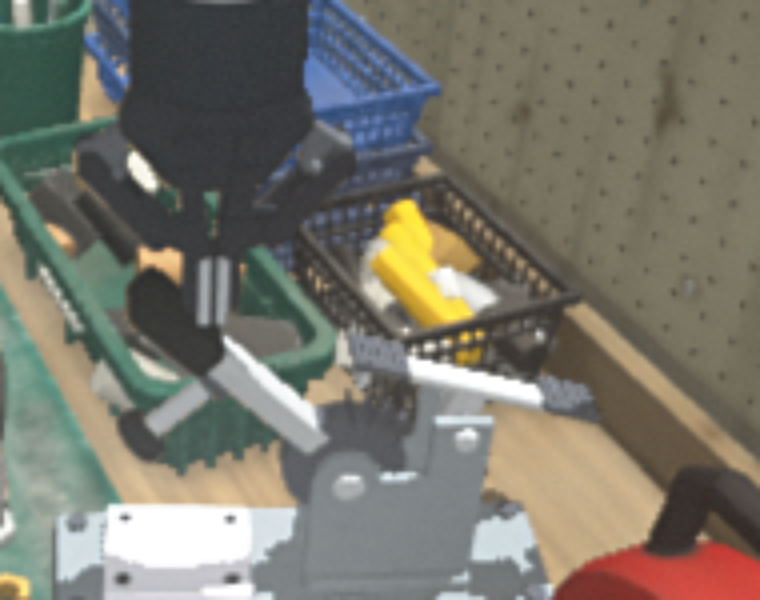

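Emit:
{"name": "arm_command", "arguments": {
  "deltas": [
    [0,0,-0.17,0.14,0,0,0],
    [0,0,-0.17,0.15,0,0,0],
    [0,0,-0.16,0.16,0,0,0],
    [0,0,-0.15,0.16,0,0,0],
    [0,0,-0.14,0.17,0,0,0],
    [0,0,-0.13,0.18,0,0,0],
    [0,0,-0.12,0.18,0,0,0],
    [0,0,-0.11,0.19,0,0,0],
    [0,0,-0.1,0.19,0,0,0],
    [0,0,-0.09,0.2,0,0,0],
    [0,0,-0.07,0.2,0,0,0]
  ]
}}

```text
time_s: 11.42
tcp_pos: [0.4564, -0.1666, 0.1208]
tcp_rot: [-2.562, -1.818, 0.0]
ft_force: [2.6, -0.7, 2.2]
finger_gap: -0.0004
```

Run:
```python
from h import *
togo(S(-.115,.096))
f=manip.grab_frame("side")
cv2.imwrite("pics/s6.png",cv2.resize(f["pixels"][110:260,220:410,::-1],None,fx=4,fy=4))
```

```text
t 11.43 tcp [ 0.4564 -0.1666  0.1208] stand x,y -0.1139 0.0002 F [ 2.6 -0.7  2.2] toolx [0.33  0.944 0.   ]
units [-0.01 -0.04  0.83]
```

View pics/s6.png

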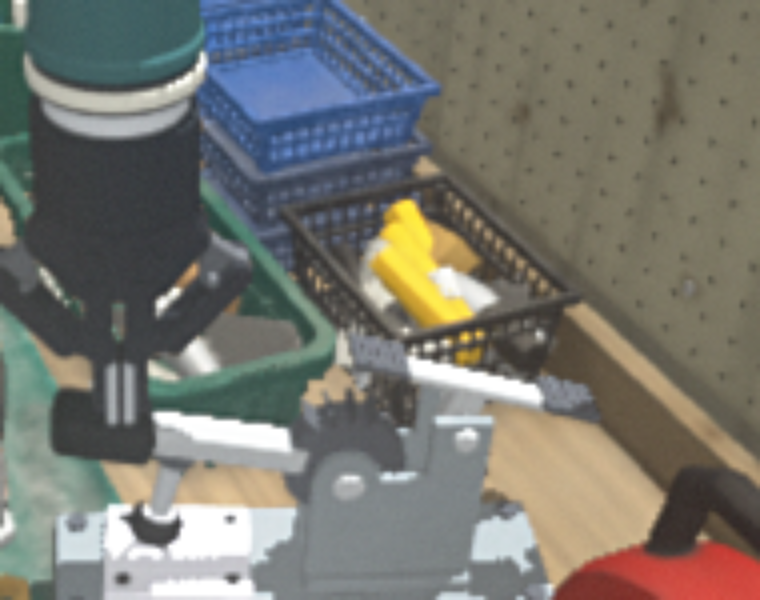

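Emit:
{"name": "arm_command", "arguments": {
  "deltas": [
    [0,0,-0.03,0.2,0,0,0],
    [0,0,-0.02,0.2,0,0,0],
    [0,0,0,0.18,0,0,0],
    [0,0,0,0.15,0,0,0],
    [0,0,0,0,0,0,0]
  ]
}}

```text
time_s: 12.1
tcp_pos: [0.455, -0.1661, 0.0986]
tcp_rot: [-2.562, -1.818, 0.0]
ft_force: [0.9, -0.5, -0.3]
finger_gap: -0.0003
```

Emit:
{"name": "arm_command", "arguments": {
  "deltas": [
    [0,0,0,0.08,0,0,0],
    [0,0,0,0.05,0,0,0],
    [0,0,0,0,0,0,0]
  ]
}}

```text
time_s: 12.48
tcp_pos: [0.4554, -0.1662, 0.096]
tcp_rot: [2.562, 1.818, 0.0]
ft_force: [-1.6, 0.8, 5.3]
finger_gap: -0.0
```

Emit:
{"name": "arm_command", "arguments": {
  "deltas": [
    [0,0,0,0.07,0,0,0],
    [0,0,0,0,0,0,0]
  ]
}}

```text
time_s: 12.72
tcp_pos: [0.4555, -0.1663, 0.0958]
tcp_rot: [2.562, 1.818, 0.0]
ft_force: [-7.5, 3.4, 18.3]
finger_gap: -0.0002
```

Run:
```python
from h import *
togo(S(-.115,.096))
```

```text
t 12.72 tcp [ 0.4555 -0.1663  0.0958] stand x,y -0.1149 0.0002 F [-7.5  3.4 18.3] toolx [ 0.33   0.944 -0.   ]
units [-0.01 -0.   -0.01]
```

Emit:
{"name": "arm_command", "arguments": {
  "deltas": [
    [0,0,0,-0.6,0,0,0],
    [0,0,0,-1,0,0,0],
    [0,0,0,-1,0,0,0],
    [0,0,0,-1,0,0,0],
    [0,0,0.9,-0.1,0,0,0],
    [0,0,1,0,0,0,0],
    [0,0,1,0,0,0,0],
    [0,0,0.95,0,0,0,0],
    [0,0,0,0,0,0,0]
  ]
}}

```text
time_s: 13.85
tcp_pos: [0.5656, -0.2048, 0.2038]
tcp_rot: [2.562, 1.818, 0.0]
ft_force: [0.5, -0.2, -1.1]
finger_gap: 0.0001
```

Run:
```python
from h import *
togo(S(.001,.139))
f=manip.grab_frame("side")
cv2.imwrite("pics/s7.png",cv2.resize(f["pixels"][110:260,220:410,::-1],None,fx=4,fy=4))
for n,g in (("side",f),("top",manip.grab_frame("top"))):
    w=cloud(g).reshape(-1,3);w=w[~np.isnan(w[:,0])]; r=w-HING; x=r@D; y=r@[.327,.945,0]; z=r[:,2]
    for lo in np.arange(-.15,.12,.015):
        j=(abs(y)<.012)&(x>=lo)&(x<lo+.015)&(z>.06)&(z<.165)
        if j.sum(): print(n,round(lo+.007,3),j.sum(),np.percentile(z[j],85).round(4))
```

```text
t 13.85 tcp [ 0.5656 -0.2048  0.2038] stand x,y 0.0017 -0.0002 F [ 0.5 -0.2 -1.1] toolx [0.33  0.944 0.   ]
units [ 0.01 -0.03  2.16]
side -0.143 68 0.0965
side -0.128 64 0.0966
side -0.113 67 0.0969
side -0.098 73 0.0952
side -0.083 111 0.0931
side -0.068 82 0.0931
side -0.053 76 0.0937
side -0.038 83 0.0936
side -0.023 163 0.1111
side -0.008 113 0.1173
side 0.007 186 0.1558
side 0.022 153 0.1518
side 0.037 56 0.1442
side 0.052 87 0.1387
side 0.067 67 0.1346
side 0.082 45 0.1304
side 0.097 59 0.127
side 0.112 61 0.1249
side 0.127 22 0.1216
```

View pics/s7.png

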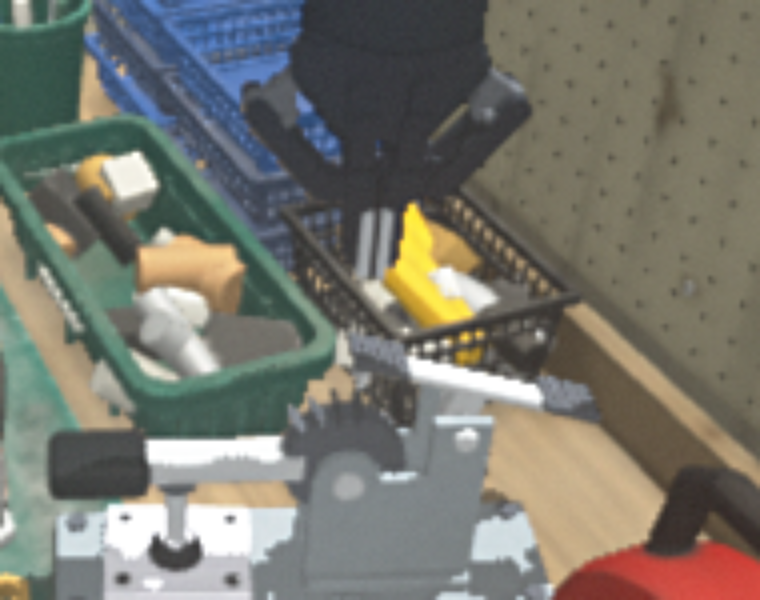

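Emit:
{"name": "arm_command", "arguments": {
  "deltas": [
    [0,0,0.1,0.8,0,0,0],
    [0,0,0,0.6,0,0,0],
    [0,0,0,0.15,0,0,0],
    [0,0,0,0.15,0,0,0],
    [0,0,0,0.15,0,0,0],
    [0,0,0,0.1,0,0,0],
    [0,0,0,0.1,0,0,0],
    [0,0,0,0,0,0,0]
  ]
}}

```text
time_s: 14.95
tcp_pos: [0.5671, -0.2053, 0.1424]
tcp_rot: [2.562, 1.818, 0.0]
ft_force: [-0.0, 0.1, -0.7]
finger_gap: 0.0
```

Run:
```python
from h import *
togo(S(.004,.139))
```

```text
t 14.95 tcp [ 0.5671 -0.2053  0.1424] stand x,y 0.0034 -0.0002 F [-0.   0.1 -0.7] toolx [ 0.33   0.944 -0.   ]
units [0.01 0.02 0.11]
```

Emit:
{"name": "arm_command", "arguments": {
  "deltas": [
    [0,0,0,0.08,0,0,0],
    [0,0,0,0.06,0,0,0],
    [0,0,0,0,0,0,0]
  ]
}}

```text
time_s: 15.32
tcp_pos: [0.5669, -0.2052, 0.139]
tcp_rot: [-2.562, -1.818, 0.0]
ft_force: [-2.7, 1.8, 4.6]
finger_gap: 0.0002
```

Emit:
{"name": "arm_command", "arguments": {
  "deltas": [
    [0,0,0,0.05,0,0,0],
    [0,0,0,0,0,0,0]
  ]
}}

```text
time_s: 15.58
tcp_pos: [0.5669, -0.2052, 0.1388]
tcp_rot: [-2.562, -1.818, 0.0]
ft_force: [-5.9, 1.3, 11.2]
finger_gap: -0.0001
```

Hard stop at z ≈ 0.139, the seated height. One more nudge for certainty, then lift and look.

Emit:
{"name": "arm_command", "arguments": {
  "deltas": [
    [0,0,0,0.04,0,0,0],
    [0,0,0,0,0,0,0],
    [0,0,0,0,0,0,0],
    [0,0,0,-0.6,0,0,0],
    [0,0,0,-1,0,0,0],
    [0,0,0,-1,0,0,0],
    [0,0,0,-1,0,0,0],
    [0,0,0,-1,0,0,0],
    [0,0,0,0,0,0,0]
  ]
}}

```text
time_s: 16.7
tcp_pos: [0.5692, -0.2062, 0.2776]
tcp_rot: [2.557, 1.814, 0.006]
ft_force: [-0.7, 0.4, -0.1]
finger_gap: -0.0003
```

Run:
```python
from h import *
togo(S(.004,.139))
f=manip.grab_frame("side")
cv2.imwrite("pics/s8.png",cv2.resize(f["pixels"][110:290,190:410,::-1],None,fx=3.5,fy=3.3))
w=cloud(f).reshape(-1,3);w=w[~np.isnan(w[:,0])]; r=w-HING; x=r@D; y=r@[.327,.945,0]; z=r[:,2]
for lo in np.arange(-.15,.12,.015):
    j=(abs(y)<.012)&(x>=lo)&(x<lo+.015)&(z>.06)&(z<.165)
    if j.sum(): print(round(lo+.007,3),j.sum(),np.percentile(z[j],85).round(4))
for t in ["work_plate","bolt","nut","tape_measure_l","black_pliers"]:
    q=manip.place_of(t,f)
    if q:
        u,v=q[0]["point"][0]*512,q[0]["point"][1]*384
        print(t,round(q[0]["confidence"],2),round(u),round(v),P(f,u,v).round(4))
```

```text
t 16.7 tcp [ 0.5692 -0.2062  0.2776] stand x,y 0.0057 -0.0003 F [-0.7  0.4 -0.1] toolx [ 0.33   0.944 -0.   ]
units [ 0.01 -0.09  4.62]
-0.143 71 0.0965
-0.128 64 0.0969
-0.113 68 0.0969
-0.098 74 0.0949
-0.083 113 0.0931
-0.068 80 0.0933
-0.053 74 0.0935
-0.038 81 0.0936
-0.023 165 0.1115
-0.008 158 0.1388
0.007 165 0.1394
0.022 144 0.137
0.037 57 0.1365
0.052 91 0.1361
0.067 64 0.1364
0.082 45 0.1368
0.097 68 0.1398
0.112 71 0.1404
0.127 5 0.1392
work_plate 0.85 265 248 [ 0.4843 -0.1859  0.0301]
bolt 0.59 218 243 [ 0.4011 -0.1145  0.0107]
nut 0.64 217 261 [ 0.3848 -0.1651  0.0089]
tape_measure_l 0.91 191 186 [0.3969 0.1157 0.0124]
black_pliers 0.89 213 213 [ 0.4248  0.0037 -0.0021]
```

View pics/s8.png

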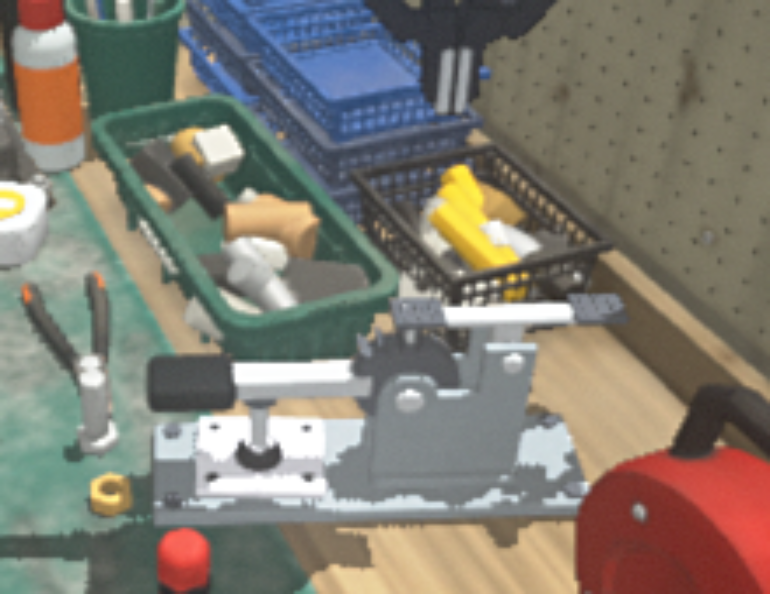

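```bash
python3 -c "
from cell import manip
print(manip.close_job(), manip.state()['ft_force'])"
```

```text
the job is handed in; nothing more can be done
the job is handed in; nothing more can be done
```

The plate is clamped and the job was handed in at about 16.8 s. I used only closed-fingertip pushes:
1. **Freeing the pawl:** I pressed the free tab down to its stop (about 10 N).
2. **Lowering the arm:** I pushed the sleeved end down along its arc until it hit the hard stop (about 18 N).
3. **Seating the pawl:** I pressed the lock tab down to its stop (about 11 N, then one slightly deeper press), then lifted clear.

**Last checks, from the side camera:**
- **Arm:** the top of the sleeve is level at 96.5 to 97 mm (96 mm expected when fully down), with the foot on the plate.
- **Pawl:** both tabs are at 139 to 140 mm (139 mm expected when seated), which is a slope of about 0.01 rad.
- **Robot:** the TCP was 0.28 m up and the force was near zero before hand-in, so the fingers were touching nothing.
- **Plate and bystanders:** all look unmoved in the picture. The detector put the bolt, nut and tape measure within about 6 mm of their first readings.

**Two readings disagreed:** the detector's points for the plate and the pliers came out about 19 mm off their first readings. The foot now covers the plate's middle, so that point fell on the foot, at 30 mm height. The pliers' point moved only about 4 pixels and landed on the bench beside them. I relied on the picture for both and did not measure them again.

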